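# Bring the leftover screws to their jar and hold the parts carousel

## Task

The small steel cup is full of leftover screws that I am going to put back in the parts jar standing open on the carousel: slide the cup along the bench, without lifting or tipping it, from its taped ring into the taped ring in front of the carousel, and let go of it there. Then turn the carousel until the jar without a lid squarely faces the cup, and finish with a firm grip on the knob in the middle of the carousel, holding it still with the jar facing the cup. Do not let go at the end, and leave the other things on the bench where they are.

Things in the scene. Friction and masses are not known exactly. Their poses are not given: they have to be found in the camera images.
- stand: fixed grey stand of the parts carousel, 170 mm across and 17 mm high, hidden under the turning tray. Origin on the carousel's axis of turning, at bench height, z up. Its x axis points to the front of the carousel, towards the loading ring. It and the loading ring are placed anew, and turned, as one in every run.
- loading_ring (a point): centre, at bench height, of the white taped ring (flat outline on the bench, 92 mm inside, 108 mm outside diameter, no thickness to speak of) in front of the carousel, 190 mm along the stand's x axis from the carousel's axis; same axes as the stand. The cup has to stand in it.
- carousel: turning part of the carousel: a grey tray, 250 mm across, with six clear 50 mm jars fixed evenly on a 90 mm radius and the knob; five jars have white 52 mm lids, tops 109 mm above the bench, one is open. Origin on the axis, 17 mm above the bench; z up, x towards the open jar. Turns endlessly about z on a bearing with slight friction (0.04 N m); may coast. Tray top 25 mm, rim 34 mm high.
- open_jar (a point): centre of the mouth of the one open jar (no lid, 50 mm across, 45 mm at the neck, screws visible in it), 103 mm above the bench, 90 mm from the carousel's axis.
- knob (a point): centre of the black round knob, 42 mm across, on the 22 mm post in the middle of the carousel; it is fixed to the tray and turns with it. The point is on the axis, 132 mm above the bench, at the best height to grip: the fluted flank runs from 9 mm below it to 10 mm above it, the top is 15 mm above it. The jars begin 64 mm from its axis and are 23 mm lower.
- parking_ring: white taped ring like the other one, flat on the bench, on which the cup stands at the start. Origin at its centre at bench height.
- cup: round straight-sided steel cup, 64 mm outside diameter, 50 mm high, wall 2.5 mm, holding loose screws; weighs about 0.2 to 0.4 kg; stands on the bench in the parking ring. Origin at the centre of its underside, z up. It can be gripped across its outside from above; the bench between the rings is clear.
- jar_lid: bystander: the open jar's white lid, 52 mm across and 16 mm high, lying on the bench beyond the carousel. Origin at the centre of its underside.
- screwdriver: bystander: screwdriver lying on the bench close to the robot. Origin on the bench below its middle.
- wire_spool: bystander: flat spool of wire, 70 mm across, 40 mm high, on the far right of the bench. Origin at the centre of its underside.
- terminal_strip: bystander: piece of steel mounting rail, 90 mm long, with a row of grey terminals, 42 mm high, lying on the right of the bench close to the robot. Origin at the centre of its underside.
Not all that is in view belongs to the job. What is shaped like the cup but green is not meant.

How it is judged:
On the way, in this order (a step that is already met when the one before it is completed fails the run):
1. the cup stands in the loading ring, let go and at rest (horizontal distance between cup and loading_ring below 0.015 m and angle between cup's own z axis and vertical below 0.1 rad and linear speed of cup below 0.02 m/s and contact force between the fingers and cup below 0.2 N), for 0.2 s.
2. after that, the carousel is turned until the open jar faces the cup (y of open_jar in the frame of loading_ring between -0.014 and 0.014 m and horizontal distance between open_jar and loading_ring below 0.12 m), for 0.2 s.
At the end, for the whole second after the job is handed in: The cup stands upright and untouched on the bench in the loading ring (centre within 15 mm); the open jar, on the ring's side, is within 14 mm (about 9 degrees) of the line from axis to ring; the carousel is still and the fingers grip its knob with over 3 N (all of step 2 and horizontal distance between cup and loading_ring below 0.015 m and angle between cup's own z axis and vertical below 0.1 rad and height (world z) of cup below 0.005 m and contact force between anything else and cup above 0.5 N and contact force between the arm and cup below 0.2 N and contact force between the fingers and carousel above 3 N and distance between the grasp point and knob below 0.04 m and angular speed of carousel below 0.05 rad/s); the arm keeps its last pose, push and grip.
It fails at once if the cup is lifted off the bench (height (world z) of cup above 0.008 m).
It fails at once if the cup is tipped (angle between cup's own z axis and vertical above 0.2 rad).
It fails at once if a bystander is disturbed (distance of any of jar_lid, screwdriver, wire_spool, terminal_strip from where it was at the start of the episode above 0.03 m).
It also fails if it takes over 67 s, if anything falls off the work surface, if the arm or the gripper's body presses on something with over 40 N, if the wrist force passes 120 N, or if a joint passes its speed limit or range.

## Robot

A 6-joint arm with a two-finger parallel gripper is mounted at the origin on the work surface. World frame = base frame: x ahead of the robot, y to its left, z up, the work surface at z = 0. Lengths are in m, angles in rad, forces in N, time in s.
With the tool pointing down it reaches from about 0.3 to 0.775 m from the base axis. Payload 14.6 kg.
Tool frame: the origin (TCP) lies between the finger pads; the fingertips stand ctrl.tip_extent ahead of it and the grasp point (between the pads) lies 3 mm ahead of it (ctrl.tip_extent is the distance from the TCP to the fingertips, in m); z points along the fingers, y is the line along which they close (so a half turn about z gives the same grasp; the last joint's range is limited). The gripper opens to 94 mm and grips with 3 to 60 N. Pads are 16 mm wide; open, the fingers measure 119 mm over their backs; the gripper's body (75 mm by 177 mm) begins 78 mm behind the grasp point.
Start: joints at [1.19, 0.3, 1.521, -0, 1.321, -0.067], TCP at [0.17, 0.523, 0.227] pointing down, gripper open.
Joint ranges: [-3.03, 3.03], [-0.79, 2.21], [0.23, 2.52], [-1.04, 4.18], [0, 3.07], [-2.55, 2.55]. Speed limits (rad/s): [2.22, 2.22, 2.57, 3.14, 3.14, 3.14].

## Interface

Orientations are given as [roll, pitch, yaw] about the fixed x, y, z axes, in that order (R = Rz(yaw) Ry(pitch) Rx(roll)).
In Python, from station import ctrl, eyes gives the robot as it stands. The module is installed in compiled form; this text tells all that it offers.
- The arm moves only by the shell command python3 -m crank FILE [OPENING] [FORCE], which reads ROWS from the file FILE. ROWS is a JSON list of rows, 1 to 10 of them, each written [[dx, dy, dz], [rx, ry, rz]]: dx, dy, dz in m, then a rotation vector rx, ry, rz in rad; each row shifts and turns the commanded pose from where the row before left it, along the tool's axes as they then stand; what a row does not reach is not made up. A row lasts 1/10 s, in which the tool goes at most 0.05 m and 0.15 rad, less where a joint would pass 70% of its speed; a pose out of reach is approached as far as the arm can. OPENING is the finger opening in m, set as the command begins (- or left out keeps the last). The fingers move at their own pace and stop on an object; FORCE is the grip in N (left out, the last holds). Time passes only in rows, so rows that do not move let the fingers close. It prints the time, the measured TCP pose, the force, the opening and the grip force at its end. Input that does not fit is refused with a message, and nothing moves.
- ctrl.get_obs(): the state, without advancing time (a new reading comes with each control period).
- eyes.camera(name): name is "scene" or "top"; returns a dict with "pixels" (480x640x3 uint8, blue, green, red), "fx", "fy", "cx", "cy" (pixels), "k1" (the pictures are not rectified: a ray, as slopes to the right and down, at radius r is drawn at 1 + k1 r^2 times it, then the intrinsics apply), "extrinsics" (4x4, takes a point from camera to world coordinates). Camera axes: x right, y up, looking along -z (the intrinsics and any distortion apply to the point x, -y, -z); pixel columns grow to the right and rows downward; lengths in m; the calibration is good to about 2 mm. A picture is of the moment at which its call begins. There is no depth.
- ctrl.hand_in(): hands the job in; it is judged then, once.
The state is a dict: "time_s": time; "qpos": joint angles; "joint_vel": joint speeds; "tau": joint torques, N m; "ee_pos": TCP position; "eef_rot": TCP orientation; "force": force on the tool from outside, world axes, zero at the start; "moment": the same for the moment, N m; "grip_width": finger opening in m; "grip_force": force on a finger pad.
Only numpy, scipy, OpenCV 4.12 (cv2) and the standard library are available. Lean on these libraries where they do the work, as an engineer would, in place of code of your own. Each camera call takes 0.05 s, during which the arm holds its last target. There are 200 camera calls.

## Working session

There is one attempt and no reset: what is moved stays moved. The work goes in short steps, Python scripts to look and compute and a shell command to move; the robot and the scene stay as the last step left them, time stands still between calls to the robot, and variables do not carry over. Pictures are saved under pics/ and viewed, at most 10 in all, crops included, and the job is handed in when it is done.

```bash
mkdir -p pics
cat > h.py <<'E'
import numpy as np, cv2
from station import ctrl, eyes
def cam(n):
    c=eyes.camera(n); c['pixels']=np.ascontiguousarray(c['pixels']); return c
def ray(c,u,v):
    d=np.array([(u-c['cx'])/c['fx'],(v-c['cy'])/c['fy']]); s=d.copy()
    for _ in range(20): s=d/(1+c['k1']*(s@s))
    E=np.array(c['extrinsics']); return E[:3,3],E[:3,:3]@np.array([s[0],-s[1],-1])
def onz(c,u,v,z):
    o,d=ray(c,u,v); return o+d*(z-o[2])/d[2]
def proj(c,p):
    E=np.array(c['extrinsics']); q=E[:3,:3].T@(np.array(p)-E[:3,3]); s=np.array([q[0],-q[1]])/-q[2]
    s=s*(1+c['k1']*(s@s)); return s[0]*c['fx']+c['cx'],s[1]*c['fy']+c['cy']
E
python3 - <<'E'
from h import *
for n in('scene','top'):
    c=cam(n); cv2.imwrite(f'pics/{n}0.png',c['pixels']); print(n,c['fx'],c['k1'],np.round(c['extrinsics'],3).tolist())
print(ctrl.tip_extent,ctrl.get_obs())
E
```

```text
scene 465.3354424431681 -0.11311149112563328 [[-0.711, -0.528, 0.464, 0.914], [0.703, -0.527, 0.478, 0.26], [-0.008, 0.666, 0.746, 0.673], [0.0, 0.0, 0.0, 1.0]]
top 588.03056935156 -0.06035438942144498 [[-0.166, 0.965, -0.203, 0.377], [-0.986, -0.162, 0.038, -0.083], [0.004, 0.206, 0.978, 1.061], [0.0, 0.0, 0.0, 1.0]]
0.022 {'time_s': 0.1, 'qpos': array([ 1.19040128e+00,  3.00435217e-01,  1.52147601e+00,  2.72963610e-05,
        1.32067682e+00, -6.66090797e-02]), 'joint_vel': array([-0.0011178 , -0.00065284, -0.0022011 ,  0.00108541, -0.00262978,
        0.00060454]), 'tau': array([-2.91659535e-04, -5.32643223e+01, -3.53283656e+01,  7.08980835e-02,
        2.34482624e-02, -7.94925973e-05]), 'ee_pos': array([0.16969469, 0.5229674 , 0.22695044]), 'eef_rot': array([-3.14060123e+00, -9.26349357e-05,  2.82779988e+00]), 'force': array([-0.1663624 ,  0.21683032, -0.07716027]), 'moment': array([-0.00521779,  0.01450005,  0.01751275]), 'grip_force': 0.0, 'grip_width': 0.09432141198728267}
```

View pics/scene0.png

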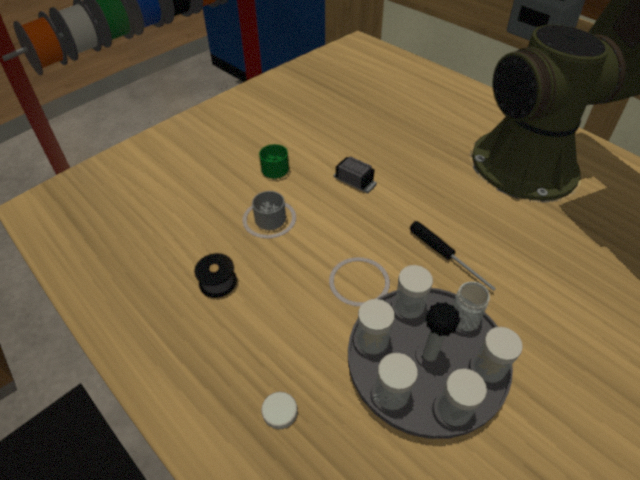

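View pics/top0.png

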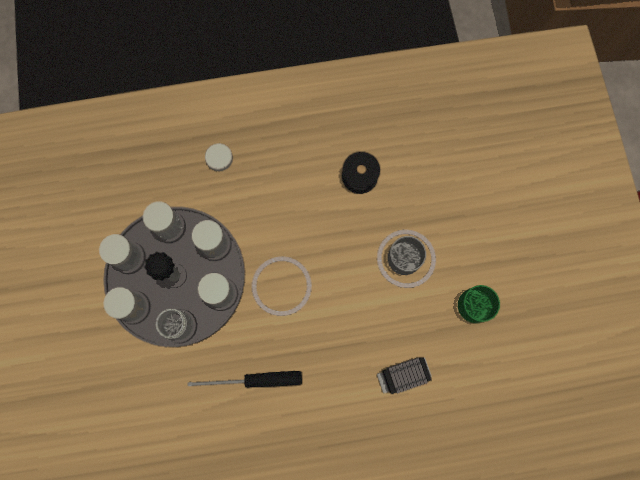

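The scene view shows the steel cup in its ring at about (269,210), the green decoy at (274,161), the empty loading ring at (360,281) and the knob at (442,319). In the top view these are the cup at (407,257), the decoy at (479,304), the loading ring at (282,286) and the knob at (160,266).

- **Cup:** the candidates are grey (407,257) and green (479,304). The grey one fits because it is steel and stands in a taped ring.
- **Jar:** the candidates are five white lids and the one at (172,323), which shows screws and has no lid, so that is the open jar.

```bash
cat > meas.py <<'E'
from h import *
from scipy.optimize import least_squares
def circ(P):
    P=np.asarray(P)[:,:2]; f=lambda a:np.hypot(P[:,0]-a[0],P[:,1]-a[1])-a[2]
    r=least_squares(f,[*P.mean(0),.05],loss='soft_l1',f_scale=.002); return r.x
def near(m,u,v,R):
    k=np.zeros_like(m); cv2.circle(k,(int(u),int(v)),R,255,-1); return m&k
def pts(c,m,z): v,u=np.nonzero(m); return np.array([onz(c,a,b,z) for a,b in zip(u,v)])
def masks(c):
    h=cv2.cvtColor(c['pixels'],cv2.COLOR_BGR2HSV); H,S,V=cv2.split(h)
    return H,S,V,((S<60)&(V>130)).astype(np.uint8)*255,(S<70).astype(np.uint8)*255
def hull(m):
    cs,_=cv2.findContours(m,cv2.RETR_EXTERNAL,cv2.CHAIN_APPROX_NONE); b=max(cs,key=cv2.contourArea); return cv2.convexHull(b)[:,0,:]
E
python3 - <<'E'
from meas import *
S0={'top':dict(load=(282,286,36),park=(406,258,36),tray=(175,277,85),cup=(407,257,22),jar=(172,323)),
    'scene':dict(load=(360,281,34),park=(269,219,32),tray=(430,362,95),cup=(269,210,24),jar=(470,300))}
for n in('top','scene'):
    c=cam(n); H,S,V,W,G=masks(c); s=S0[n]
    for k in('load','park'):
        m=near(W,*s[k])
        if k=='park': m=m&~near(m,*s['cup'][:2],22)
        print(n,k,np.count_nonzero(m),np.round(circ(pts(c,m,0)),4))
    hu=hull(near(G,*s['tray'])); print(n,'tray',np.round(circ([onz(c,*p,.034) for p in hu]),4))
    hu=hull(near(G,*s['cup'])&~W if 0 else near(((S<90)).astype(np.uint8)*255,*s['cup'])); print(n,'cup@.05',np.round(circ([onz(c,*p,.05) for p in hu]),4))
    k,_=cv2.findContours(near(W,*s['tray'][:2],100),cv2.RETR_EXTERNAL,cv2.CHAIN_APPROX_NONE)
    for b in k:
        if cv2.contourArea(b)>250:
            (u,v),r=cv2.minEnclosingCircle(b); print('  lid',round(u),round(v),np.round(onz(c,u,v,.105)[:2],4),cv2.contourArea(b))
    print('  jar',onz(c,*s['jar'],.103)[:2])
    bm=near(((V<40)).astype(np.uint8)*255,*((160,266,24) if n=='top' else (442,319,22))); M=cv2.moments(bm,True); u,v=M['m10']/M['m00'],M['m01']/M['m00']
    print('  knob',u,v,onz(c,u,v,.137)[:2])
    if n=='top':
        a=cv2.resize(c['pixels'][215:335,365:515],None,fx=4,fy=4,interpolation=2)[:480,:400]; b=cv2.resize(c['pixels'][280:360,132:212],None,fx=5,fy=5,interpolation=2)
        cv2.imwrite('pics/crop.png',np.hstack([cv2.resize(c['pixels'][225:335,370:505],(495,403)),cv2.resize(c['pixels'][285:365,132:192],(302,403))]))
E
```

```text
top load 696 [ 0.5234 -0.0492  0.0501]
top park 664 [ 0.5354 -0.2831  0.0501]
top tray [0.5741 0.1403 0.1309]
top cup@.05 [ 0.5334 -0.2753  0.0347]
  lid 118 302 [0.5253 0.2148] 702.0
  lid 213 288 [0.523  0.0581] 712.0
  lid 114 249 [0.615  0.2128] 668.0
  lid 206 234 [0.6137 0.057 ] 671.5
  lid 157 215 [0.6607 0.1352] 640.5
  jar [0.47756335 0.13184914]
  knob 159.2032786885246 265.9672131147541 [0.56724962 0.1337487 ]
scene load 751 [ 0.5208 -0.0449  0.0517]
scene park 230 [ 0.5314 -0.2819  0.0502]
scene tray [0.5487 0.1276 0.1425]
scene cup@.05 [ 0.5462 -0.2591  0.0491]
  lid 466 387 [0.6098 0.214 ] 1065.5
  lid 398 370 [0.6542 0.1351] 1025.5
  lid 504 343 [0.5197 0.2152] 849.5
  lid 372 310 [0.608  0.0489] 828.5
  lid 415 280 [0.5204 0.0599] 643.0
  jar [0.49062365 0.14032344]
  knob 441.7650334075724 318.74944320712694 [0.56863523 0.13693602]
```

View pics/crop.png

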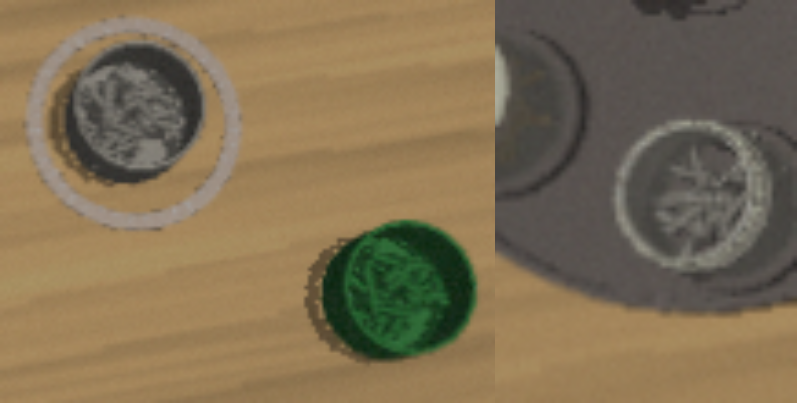

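The crop confirms both choices: the grey steel cup full of screws stands in the tape ring (rim centre about (407.4,254.2)) with the green one outside. On the right is the lidless jar with screws, about (172,323).

I'll set the tool yaw to 1.328 so the fingers close tangentially to the carousel, then compute the travel.

```bash
cat >> h.py <<'E'
from scipy.spatial.transform import Rotation
def rel(p):
    o=ctrl.get_obs(); R=Rotation.from_euler('xyz',o['eef_rot']).as_matrix(); return np.round(R.T@(np.array(p)-o['ee_pos']),4)
E
echo '[[[0,0,0],[0,0,0.15]],[[0,0,0],[0,0,0.15]],[[0,0,0],[0,0,0.15]],[[0,0,0],[0,0,0.15]],[[0,0,0],[0,0,0.15]],[[0,0,0],[0,0,0.15]],[[0,0,0],[0,0,0.15]],[[0,0,0],[0,0,0.15]],[[0,0,0],[0,0,0.15]],[[0,0,0],[0,0,0.15]]]' > mv.in && python3 -m crank mv.in 0.094 10
python3 - <<'E'
from h import *
c=cam('top'); p=onz(c,407.4,254.2,.05); print(p); print(rel([p[0],p[1],.2]), ctrl.get_obs()['eef_rot'], ctrl.get_obs()['qpos'])
for q in((273,379),(479,304)): print(onz(c,*q,.01))
E
```

```text
time_s: 1.2
ee_pos: [0.1697, 0.5231, 0.2273]
eef_rot: [-3.142, 0.0, 1.322]
force: [0.1, -0.2, 0.1]
grip_width: 0.0941
grip_force: 0.0
[ 0.53414258 -0.2773648   0.05      ]
[-0.6804  0.5573  0.0275] [-3.14151408e+00  3.87748976e-04  1.31178147e+00] [1.19036887e+00 3.00077008e-01 1.52119664e+00 3.20277727e-05
 1.32071341e+00 1.44937581e+00]
[ 0.36182572 -0.01002462  0.01      ]
[ 0.42964614 -0.39463556  0.01      ]
```

```bash
R='x'; echo '[[[-0.034,0.0278,0],[0,0,0]],[[-0.034,0.0278,0],[0,0,0]],[[-0.034,0.0278,0],[0,0,0]],[[-0.034,0.0278,0],[0,0,0]],[[-0.034,0.0278,0],[0,0,0]],[[-0.034,0.0278,0],[0,0,0]],[[-0.034,0.0278,0],[0,0,0]],[[-0.034,0.0278,0],[0,0,0]],[[-0.034,0.0278,0],[0,0,0]],[[-0.034,0.0278,0],[0,0,0]]]' > mv.in && python3 -m crank mv.in
echo '[[[-0.034,0.0278,0],[0,0,0]],[[-0.034,0.0278,0],[0,0,0]],[[-0.034,0.0278,0],[0,0,0]],[[-0.034,0.0278,0],[0,0,0]],[[-0.034,0.0278,0],[0,0,0]],[[-0.034,0.0278,0],[0,0,0]],[[-0.034,0.0278,0],[0,0,0]],[[-0.034,0.0278,0],[0,0,0]],[[-0.034,0.0278,0],[0,0,0]],[[-0.034,0.0278,0],[0,0,0]]]' > mv.in && python3 -m crank mv.in
echo '[[[0,0,0],[0,0,0]],[[0,0,0],[0,0,0]],[[0,0,0],[0,0,0]]]' > mv.in && python3 -m crank mv.in
python3 -c "
from h import *
print(rel([.5335,-.2775,.032]),ctrl.get_obs()['eef_rot'])"
```

```text
time_s: 2.25
ee_pos: [0.3581, 0.1245, 0.2277]
eef_rot: [3.141, -0.0, 1.331]
force: [0.1, 0.5, 0.6]
grip_width: 0.0939
grip_force: 0.0
time_s: 3.25
ee_pos: [0.5462, -0.2724, 0.2272]
eef_rot: [-3.141, -0.0, 1.331]
force: [0.5, -0.1, 0.8]
grip_width: 0.0942
grip_force: 0.0
time_s: 3.55
ee_pos: [0.5456, -0.2699, 0.2275]
eef_rot: [-3.141, -0.0, 1.33]
force: [-0.3, 0.2, 0.2]
grip_width: 0.0938
grip_force: 0.0
[-0.0103 -0.0099  0.1955] [-3.14138141e+00 -1.80113362e-04  1.32977437e+00]
```

```bash
echo '[[[-0.0103,-0.0099,0],[0,0,0]],[[0,0,0.02],[0,0,0]],[[0,0,0.025],[0,0,0]],[[0,0,0.025],[0,0,0]],[[0,0,0.025],[0,0,0]],[[0,0,0.025],[0,0,0]],[[0,0,0.025],[0,0,0]],[[0,0,0.02],[0,0,0]],[[0,0,0.015],[0,0,0]],[[0,0,0.015],[0,0,0]]]' > mv.in && python3 -m crank mv.in
echo '[[[0,0,0],[0,0,0]],[[0,0,0],[0,0,0]]]' > mv.in && python3 -m crank mv.in
python3 - <<'E'
from h import *
c=cam('top'); cv2.imwrite('pics/grip0.png',cv2.resize(c['pixels'][190:330,320:500],(720,560))); print(ctrl.get_obs()['force'],proj(c,[*ctrl.get_obs()['ee_pos'][:2],.05]))
E
```

```text
time_s: 4.55
ee_pos: [0.5335, -0.2783, 0.0324]
eef_rot: [3.141, 0.0, 1.328]
force: [0.5, -0.1, -0.5]
grip_width: 0.0939
grip_force: 0.0
time_s: 4.75
ee_pos: [0.5339, -0.2784, 0.033]
eef_rot: [3.141, 0.0, 1.328]
force: [-0.4, 0.3, 0.5]
grip_width: 0.0944
grip_force: 0.0
[-0.07396794  0.69235408  0.57743917] (np.float64(408.0531120833251), np.float64(254.11868168715714))
```

View pics/grip0.png

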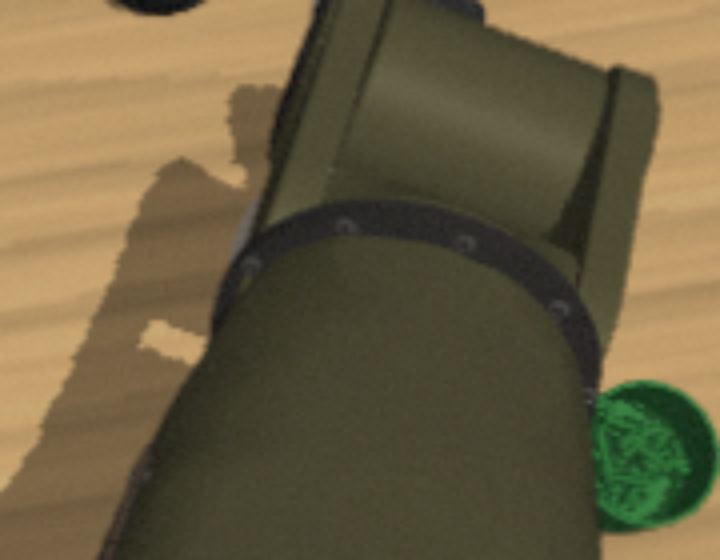

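The arm hides the cup; only the green cup at the right edge is in view. Contact forces are near zero, so I'll close gently.

```bash
echo '[[[0,0,0],[0,0,0]],[[0,0,0],[0,0,0]],[[0,0,0],[0,0,0]],[[0,0,0],[0,0,0]],[[0,0,0],[0,0,0]],[[0,0,0],[0,0,0]],[[0,0,0],[0,0,0]],[[0,0,0],[0,0,0]],[[0,0,0],[0,0,0]],[[0,0,0],[0,0,0]]]' > mv.in && python3 -m crank mv.in 0.05 12
python3 -c "
from h import *
print(rel([.5232,-.0485,.033]))"
```

```text
time_s: 5.8
ee_pos: [0.5338, -0.2783, 0.0326]
eef_rot: [3.141, 0.0, 1.328]
force: [-1.8, 0.6, 4.8]
grip_width: 0.0638
grip_force: 12.0
[ 0.2205 -0.0656 -0.0004]
```

```bash
echo '[[[0.006,-0.0018,0],[0,0,0]],[[0.011,-0.0033,0],[0,0,0]],[[0.011,-0.0033,0],[0,0,0]],[[0.011,-0.0033,0],[0,0,0]],[[0.011,-0.0033,0],[0,0,0]],[[0.011,-0.0033,0],[0,0,0]],[[0.011,-0.0033,0],[0,0,0]],[[0.011,-0.0033,0],[0,0,0]],[[0.011,-0.0033,0],[0,0,0]],[[0.011,-0.0033,0],[0,0,0]]]' > mv.in && python3 -m crank mv.in
python3 -c "
from h import *
c=cam('scene');cv2.imwrite('pics/mid.png',c['pixels'][120:340,180:480])
print(rel([.5232,-.0485,.033]))"
```

```text
time_s: 6.8
ee_pos: [0.5284, -0.1679, 0.0326]
eef_rot: [3.141, 0.0, 1.328]
force: [0.8, -4.2, 5.3]
grip_width: 0.0637
grip_force: 12.0
[ 0.1133 -0.0333 -0.0004]
```

View pics/mid.png

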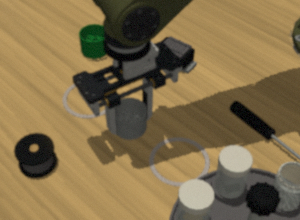

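The cup, at crop (127,118), stands upright between the fingers and is sliding towards the loading ring at crop (180,160). I'll continue.

```bash
echo '[[[0.0115,-0.0034,0],[0,0,0]],[[0.0115,-0.0034,0],[0,0,0]],[[0.0115,-0.0034,0],[0,0,0]],[[0.0115,-0.0034,0],[0,0,0]],[[0.0115,-0.0034,0],[0,0,0]],[[0.0115,-0.0034,0],[0,0,0]],[[0.0115,-0.0034,0],[0,0,0]],[[0.0115,-0.0034,0],[0,0,0]],[[0.0115,-0.0034,0],[0,0,0]],[[0.0095,-0.0024,0],[0,0,0]]]' > mv.in && python3 -m crank mv.in
echo '[[[0,0,0],[0,0,0]],[[0,0,0],[0,0,0]],[[0,0,0],[0,0,0]]]' > mv.in && python3 -m crank mv.in
python3 -c "
from h import *
c=cam('scene');cv2.imwrite('pics/end.png',cv2.resize(c['pixels'][180:330,270:470],(800,600)))
o=ctrl.get_obs();print(rel([.5232,-.0485,.033]),proj(c,[*o['ee_pos'][:2],.0]))"
```

```text
time_s: 7.85
ee_pos: [0.5233, -0.0502, 0.0326]
eef_rot: [-3.142, 0.0, 1.328]
force: [-0.5, -4.9, 6.5]
grip_width: 0.0636
grip_force: 12.0
time_s: 8.15
ee_pos: [0.5233, -0.0495, 0.0325]
eef_rot: [-3.141, -0.001, 1.328]
force: [-0.0, 6.1, 7.7]
grip_width: 0.0637
grip_force: 12.0
[ 0.0009 -0.0004 -0.0004] (np.float64(356.8793889122804), np.float64(281.23146373170385))
```

View pics/end.png

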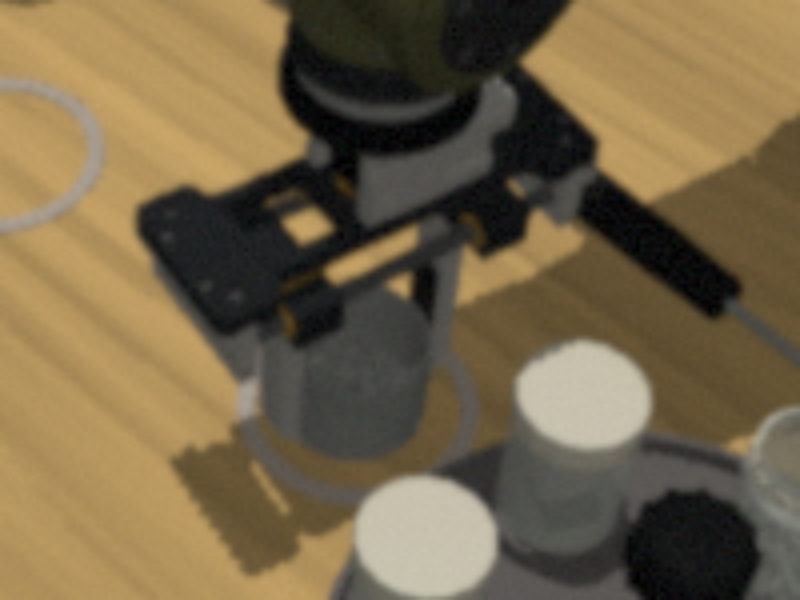

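The cup base, at crop (346,397), lies inside the ring centred at about (359,407). That is a few mm off, mostly towards the start side. I'll nudge it 3 mm, release, retract straight up and measure.

```bash
echo '[[[0.003,0,0],[0,0,0]],[[0,0,0],[0,0,0]],[[0,0,0],[0,0,0]]]' > mv.in && python3 -m crank mv.in
echo '[[[0,0,0],[0,0,0]],[[0,0,0],[0,0,0]],[[0,0,0],[0,0,0]],[[0,0,0],[0,0,0]],[[0,0,0],[0,0,0]],[[0,0,0],[0,0,0]],[[0,0,0],[0,0,0]],[[0,0,0],[0,0,0]]]' > mv.in && python3 -m crank mv.in 0.094
echo '[[[0,0,-0.01],[0,0,0]],[[0,0,-0.01],[0,0,0]],[[0,0,-0.02],[0,0,0]],[[0,0,-0.02],[0,0,0]],[[0,0,-0.02],[0,0,0]],[[0,0,-0.02],[0,0,0]],[[0,0,-0.02],[0,0,0]],[[0,0,-0.02],[0,0,0]],[[0,0,-0.03],[0,0,0]],[[0,0,0],[0,0,0]]]' > mv.in && python3 -m crank mv.in
python3 - <<'E'
from h import *
o=ctrl.get_obs(); print(rel([.5685,.1357,.205]),o['eef_rot'],o['qpos'])
E
```

```text
time_s: 8.5
ee_pos: [0.524, -0.0473, 0.0326]
eef_rot: [-3.141, -0.0, 1.328]
force: [-1.4, -0.9, 7.7]
grip_width: 0.064
grip_force: 12.0
time_s: 9.3
ee_pos: [0.5243, -0.0483, 0.0325]
eef_rot: [3.142, 0.0, 1.328]
force: [-0.2, 0.3, -0.2]
grip_width: 0.0939
grip_force: 0.0
time_s: 10.3
ee_pos: [0.5256, -0.0484, 0.2072]
eef_rot: [3.135, -0.001, 1.328]
force: [1.0, 0.8, -0.0]
grip_width: 0.094
grip_force: 0.0
[ 0.189  -0.0026  0.0023] [ 3.13469661e+00 -6.10657767e-04  1.32784642e+00] [-1.61283146e-01  2.64422229e-01  1.61492984e+00  4.84521585e-05
  1.25531771e+00  8.16539896e-02]
```

```bash
echo '[[[0.02,0,0],[0,0,0]],[[0.03,0,0],[0,0,0]],[[0.03,-0.001,0],[0,0,0]],[[0.03,-0.001,0],[0,0,0]],[[0.03,-0.001,0],[0,0,0]],[[0.03,0,0],[0,0,0]],[[0.019,0,0],[0,0,0]],[[0,0,0],[0,0,0]],[[0,0,0],[0,0,0]],[[0,0,0],[0,0,0]]]' > mv.in && python3 -m crank mv.in
python3 - <<'E'
from meas import *
c=cam('top'); d=cam('scene'); o=ctrl.get_obs(); print(rel([.5685,.1357,.132]),o['ee_pos'],proj(d,[*o['ee_pos'][:2],.147]))
H,S,V,W,G=masks(c); print(np.round(circ(pts(c,near(W,282,286,36)&~near(W,283,284,22),0)),4))
a=cv2.resize(c['pixels'][235:335,220:340],(480,400)); b=cv2.resize(d['pixels'][260:360,380:480],(320,320)); b=cv2.copyMakeBorder(b,0,80,0,0,0)
cv2.imwrite('pics/rel.png',np.hstack([a,b]))
E
```

```text
time_s: 11.3
ee_pos: [0.5667, 0.135, 0.2025]
eef_rot: [-3.142, 0.0, 1.327]
force: [0.4, -0.0, 0.6]
grip_width: 0.0943
grip_force: 0.0
[0.0011 0.0015 0.0706] [0.566806   0.13500924 0.20263872] (np.float64(442.8401143480925), np.float64(313.04689311879565))
[ 0.5232 -0.0492  0.05  ]
```

View pics/rel.png

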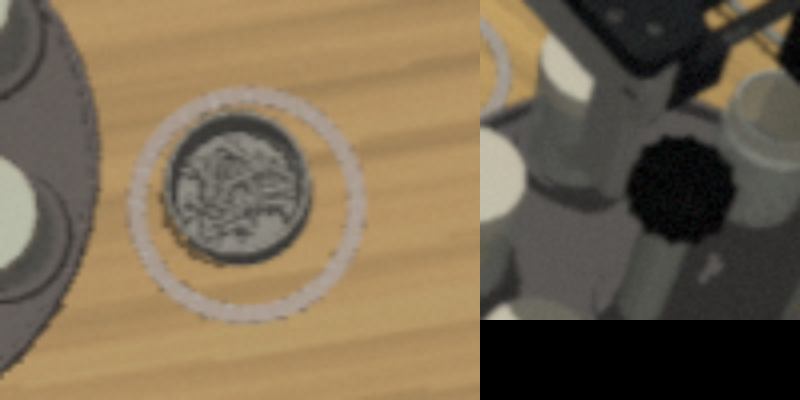

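The top crop shows the cup rim at (238,187) in the ring centred at (247,204). After allowing for parallax at the rim height, the cup is within about 2 mm of the ring centre, upright and released. The scene crop shows the knob at (682,188), below the open fingers. I'll descend and grip it.

```bash
echo '[[[0.001,0.001,0.01],[0,0,0]],[[0,0,0.015],[0,0,0]],[[0,0,0.015],[0,0,0]],[[0,0,0.015],[0,0,0]],[[0,0,0.012],[0,0,0]],[[0,0,0],[0,0,0]],[[0,0,0],[0,0,0]]]' > mv.in && python3 -m crank mv.in
echo '[[[0,0,0],[0,0,0]],[[0,0,0],[0,0,0]],[[0,0,0],[0,0,0]],[[0,0,0],[0,0,0]],[[0,0,0],[0,0,0]],[[0,0,0],[0,0,0]],[[0,0,0],[0,0,0]],[[0,0,0],[0,0,0]],[[0,0,0],[0,0,0]],[[0,0,0],[0,0,0]]]' > mv.in && python3 -m crank mv.in 0.03 30
python3 - <<'E'
from meas import *
c=cam('top'); H,S,V,W,G=masks(c); 
k,_=cv2.findContours(near(W,165,262,85),cv2.RETR_EXTERNAL,cv2.CHAIN_APPROX_NONE)
for b in k:
    if cv2.contourArea(b)>250:
        (u,v),r=cv2.minEnclosingCircle(b); print('  lid',round(u),round(v),np.round(onz(c,u,v,.105)[:2],4),cv2.contourArea(b))
E
```

```text
time_s: 12.1
ee_pos: [0.5682, 0.1365, 0.1356]
eef_rot: [-3.142, -0.0, 1.328]
force: [-0.2, 0.0, -0.1]
grip_width: 0.0941
grip_force: 0.0
time_s: 13.1
ee_pos: [0.5664, 0.1371, 0.1353]
eef_rot: [-3.137, 0.001, 1.328]
force: [-14.2, 1.5, 6.6]
grip_width: 0.0411
grip_force: 30.0
  lid 213 288 [0.523  0.0581] 722.5
  lid 207 235 [0.6132 0.0567] 678.0
```

```bash
echo '[[[0,-0.0018,0],[0,0,0]],[[0,0,0],[0,0,0]],[[0,0,0],[0,0,-0.04]],[[0,0,0],[0,0,-0.08]],[[0,0,0],[0,0,-0.1]],[[0,0,0],[0,0,-0.1]],[[0,0,0],[0,0,-0.1]],[[0,0,0],[0,0,-0.1]],[[0,0,0],[0,0,-0.1]],[[0,0,0],[0,0,-0.1]]]' > mv.in && python3 -m crank mv.in
echo '[[[0,0,0],[0,0,-0.1]],[[0,0,0],[0,0,-0.1]],[[0,0,0],[0,0,-0.1]],[[0,0,0],[0,0,-0.1]],[[0,0,0],[0,0,-0.1]],[[0,0,0],[0,0,-0.08]],[[0,0,0],[0,0,-0.04]],[[0,0,0],[0,0,0]],[[0,0,0],[0,0,0]],[[0,0,0],[0,0,0]]]' > mv.in && python3 -m crank mv.in
python3 - <<'E'
from meas import *
c=cam('top'); d=cam('scene'); H,S,V,W,G=masks(c); print(ctrl.get_obs()['qpos'])
k,_=cv2.findContours(near(W,165,262,85),cv2.RETR_EXTERNAL,cv2.CHAIN_APPROX_NONE)
for b in k:
    if cv2.contourArea(b)>250:
        (u,v),r=cv2.minEnclosingCircle(b); p=onz(c,u,v,.105)[:2]; print('  lid',round(u),round(v),np.round(p,4),np.degrees(np.arctan2(p[1]-.1357,p[0]-.5693)),np.hypot(*(p-[.5693,.1357])),cv2.contourArea(b))
a=cv2.resize(c['pixels'][170:360,80:330],(500,380)); b=cv2.resize(d['pixels'][240:430,330:480],(300,380))
cv2.imwrite('pics/turn.png',np.hstack([a,b]))
E
```

```text
time_s: 14.15
ee_pos: [0.5654, 0.137, 0.1353]
eef_rot: [-3.139, -0.001, 2.052]
force: [-7.6, -0.8, 4.5]
grip_width: 0.0407
grip_force: 30.0
time_s: 15.15
ee_pos: [0.5649, 0.1364, 0.1353]
eef_rot: [-3.138, -0.003, 2.668]
force: [-12.9, -5.1, 6.3]
grip_width: 0.0409
grip_force: 30.0
[ 1.74296315e-01  4.58936641e-01  1.52612028e+00 -9.87849519e-04
  1.16086399e+00 -9.22378066e-01]
  lid 195 224 [0.6348 0.0732] -43.68110608612045 0.09051016225290123 668.0
```

View pics/turn.png

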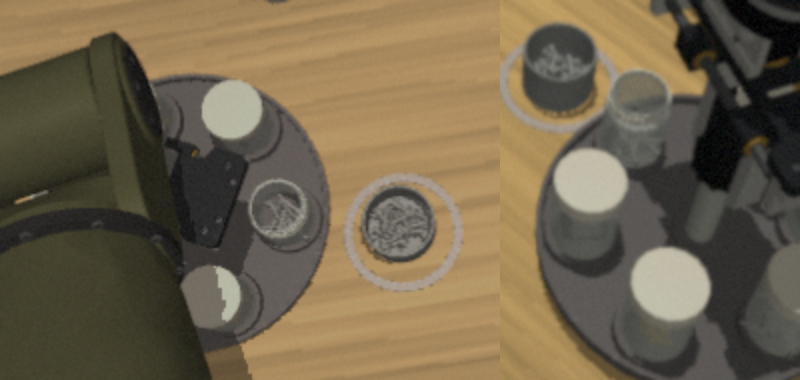

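The open jar, at (278,208) in the left crop, points straight at the cup (398,225). The neighbouring lid at −43.7° puts the jar at −103.7°, against a target of −103.9°. I'll relieve the side load, let it settle, check and hand in.

```bash
echo '[[[0.001,-0.001,0],[0,0,0]],[[0,0,0],[0,0,0]],[[0,0,0],[0,0,0]],[[0,0,0],[0,0,0]],[[0,0,0],[0,0,0]],[[0,0,0],[0,0,0]],[[0,0,0],[0,0,0]],[[0,0,0],[0,0,0]]]' > mv.in && python3 -m crank mv.in
python3 - <<'E'
from meas import *
c=cam('top'); H,S,V,W,G=masks(c)
k,_=cv2.findContours(near(W,195,224,25),cv2.RETR_EXTERNAL,cv2.CHAIN_APPROX_NONE)
b=max(k,key=cv2.contourArea);(u,v),r=cv2.minEnclosingCircle(b); p=onz(c,u,v,.105)[:2]; print('jar deg',np.degrees(np.arctan2(p[1]-.1357,p[0]-.5693))-60)
# cup rim centre from crop: (398,225)/2+(80,170)
print('cup',onz(c,279,282,.05))
o=ctrl.get_obs(); print(o['joint_vel'],o['grip_force'],o['force'])
if o['grip_force']>20 and abs(o['joint_vel']).max()<.02: print(ctrl.hand_in())
E
```

```text
time_s: 16.05
ee_pos: [0.5648, 0.1364, 0.1353]
eef_rot: [-3.141, -0.0, 2.668]
force: [-2.9, -3.3, -0.1]
grip_width: 0.0406
grip_force: 30.0
jar deg -103.68110608612045
cup [ 0.52296031 -0.04812548  0.05      ]
[ 3.21289504e-03 -2.62908705e-04  1.27507920e-03  5.78851808e-06
 -1.15582897e-03 -5.16644854e-04] 30.000566124217585 [-3.22004553 -4.8024712   0.50969706]
the job is handed in; nothing more can be done
None
```

The job is handed in, with no verdict shown to me: the cup stands released about 1 mm from the loading ring's centre, the open jar faces it to within about 0.5°, and the gripper holds the knob still at 30 N.

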